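Reset the laundry stop valve to two turns open

ROBOT

A 6-joint arm with a two-finger parallel gripper is mounted at the origin on the work surface. World frame = base frame: x ahead of the robot, y to its left, z up, the work surface at z = 0. Lengths are in m, angles in rad, forces in N, time in s.
With the tool pointing down it reaches from about 0.275 to 0.825 m from the base axis. Payload 4.9 kg.
Tool frame: the origin (TCP) lies between the finger pads, 19 mm behind the fingertips; this is the grasp point; z points along the fingers, x is the direction in which the jaws open and shut, and the axes are right-handed (so a half turn about z gives the same grasp; the last joint's range is limited). The gripper opens to 85 mm and grips with 20 to 120 N. Pads are 22 mm wide; open, the fingers measure 114 mm over their backs; the gripper's body (76 mm by 85 mm) begins 54 mm behind the grasp point. The pads swing forward as they close: fully open they stand 13 mm farther back than shut.
Start: joints at [1.132, 0.326, -0.193, 1.052, 0, 1.437], TCP at [0.165, 0.525, 0.25] pointing down, gripper open.
Joint ranges: [-2.65, 2.65], [-0.97, 1.79], [-1.3, 1.35], [-1.93, 2.1], [-1.47, 1.37], [-3.14, 3.14]. Speed limits (rad/s): [2.57, 2.57, 3.14, 3.14, 3.14, 3.14].

INTERFACE

Orientations are given as a rotation vector (axis times angle).
In Python, from cell import * gives the robot as it stands. Calls block until the motion is done:
- movep(position, orientation): joint-space move of the TCP to a pose.
- move_l(position, velocity=0.15, rot=None, until_force=None): straight line of the TCP; rot=None keeps the orientation; velocity is the mean speed in m/s. With until_force (N) it stops when the force on the tool has changed by that much, and returns True; else False.
- set_joints(angles): joint-space move.
- let_go() and grab(newtons=None): open the fingers fully, or close them until they stop; newtons is the grip in N (None keeps the last).
- sleep(seconds).
- ik(position, orientation): joint angles nearest the present ones, or None.
- get_state(): the state.
- grab_frame(name): name is "scene" or "top" or "wrist"; returns a dict with "img" (384x512x3 uint8, red, green, blue), "fx", "fy", "cx", "cy" (pixels), "cam_to_world" (4x4, takes a point from camera to world coordinates); the wrist camera has in their place "T_tool_cam" (4x4, takes a point from camera to tool coordinates, whose origin is the TCP and whose axes are the tool frame's). Camera axes: x right, y down, z forward; pixel columns grow to the right and rows downward; lengths in m; the calibration is good to about 2 mm. A picture is of the moment at which its call begins: read the wrist's pose just before it. There is no depth.
A pose or a line that the arm cannot do raises MotionError and nothing moves.
- sign_off(): hands the job in, once; it reports no verdict.
Trained networks look in the newest picture that a camera, given by its name, has taken for a name from the list of things; names that differ only in an ending like _2 or _b are one class to them, and where a whole thing is asked for, a point or a joint stands for the part that bears it (a point fixed in the world has none). Each returns a list of dicts, best first, with "score" (0 to 1); they miss things now and then, are a little off and sometimes report something else, mostly with a low value. They report only what shows in the picture. A call takes as long as a camera call. They do not tell look-alikes from the thing itself.
- spot_in(camera, name): "centre" ([column, row] in pixels, amid what is visible of it).
- silhouettes(camera, name): "mask" (384x512 bool, what is visible of it) and "centre" ([column, row] in pixels, amid what is visible of it).
- tip_of(camera, name): "centre" ([column, row] in pixels: a listed point, or the origin of a listed thing).
The state is a dict: "clock": time; "q": joint angles; "joint_velocities": joint speeds; "tau": joint torques, N m; "position": TCP position; "eef_rot": TCP orientation; "contact_force": force on the tool from outside, world axes, zero at the start; "wrist_torque": the same for the moment, N m; "finger_gap": opening from 0.0 (shut) to 1.0 (fully open).
Only numpy, scipy, OpenCV 4.12 (cv2) and the standard library are available. Lean on these libraries where they do the work, as an engineer would, in place of code of your own. Each camera call takes 0.05 s, during which the arm holds its last target. There are 200 camera calls.

TASK

The softener bottle has fallen over into the swing of the water valve's crank: stand it upright on the worktop, well clear of the crank's circle, and let it go. Then take the crank by its black grip, screw the valve clockwise (seen from above) fully shut to its stop, and back it off exactly two full turns. Finish while still holding the grip there, and leave the carton, the dosing cup and the scrubbing brush where they are.

Things in the scene. Friction and masses are not known exactly. Their poses are not given: they have to be found in the camera images.
- valve: fixed brass angle valve standing on the worktop, foot 68 mm across; origin on the worktop under the vertical stem axis. A copper pipe 18 mm thick runs from it along the valve's +y axis for 205 mm, lying below 30 mm height; nothing else of it lies beyond 34 mm from the axis
- crank (a joint): turn of the crank about the vertical stem, rad: 0 = fully shut against a hard stop (the arm then points along the valve's -x axis), grows as the valve opens, counter-clockwise seen from above, 6.283 per turn, so two turns open is 12.566; the opening stop is at 22. The crank stays where it is left; turning it takes about 2 N at the grip
- stem_top (a point): top of the dark steel crank's hub, on the stem axis, 53 mm above the worktop. The hub carries a small spoked wheel 82 mm across and one flat arm 16 mm wide, both between 40 and 52 mm height; the arm ends 84 mm from the axis
- grip: black plastic upright grip on the end of the crank's arm, a cylinder 22 mm across and 62 mm long, its foot at 52 mm and its top at 114 mm above the worktop; origin at the centre of its foot, 75 mm from the stem axis, z up. It revolves freely on its own pin, so a hand holding it need not turn while cranking
- grip_mid (a point): point on the grip's axis, 92 mm above the worktop, a good height to pinch it
- bottle: white plastic softener bottle, about 0.2 kg, 134 mm tall: rectangular body 56 x 74 mm (its x and y) and 88 mm high, then a short neck and a round grey cap 30 mm across, 30 mm long. Origin at the centre of its underside, z towards the cap. It starts lying on a broad (74 mm) side, its axis 28 mm above the worktop, its cap pointing roughly away from the robot
- cap (a point): centre of the bottle's cap, on the bottle's axis 119 mm from the underside; the cap reaches 15 mm either way along the axis
- carton: loose cardboard detergent box 70 x 130 mm and 120 mm tall, origin under its centre; leave alone
- dosing_cup: loose white plastic cup 68 mm across and 55 mm tall, origin under its centre; leave alone
- scrub_brush: loose wooden scrubbing brush 140 x 50 mm and 38 mm tall, origin under its centre; leave alone
There are look-alikes about, which are no part of the job. Leave any green look-alike of the bottle alone.

How it is judged:
On the way, in this order (a step that is already met when the one before it is completed fails the run):
1. the bottle stands upright on the worktop clear of the crank's circle, let go, with the valve still open (angle between bottle's own z axis and vertical below 0.1 rad and height (world z) of bottle below 0.006 m and height (world z) of cap above 0.11 m and horizontal distance between bottle and valve above 0.13 m and contact force between the fingers and bottle below 0.1 N and value of joint crank above 1 rad), for 0.2 s.
2. the valve is shut against its stop, turned by the grip (value of joint crank below 0.1 rad and contact force between the fingers and grip above 1 N), for 0.1 s.
At the end, for the whole second after the job is handed in: The crank rests at two turns from its stop (within 0.2 rad, about 11 degrees) with the fingers gripping its black grip (over 3 N, TCP within 45 mm of the grip's middle), and the bottle stands at rest upright (within 0.1 rad) on the worktop, its centre over 130 mm from the stem axis (value of joint crank between 12.366 and 12.766 rad and velocity of joint crank between -0.1 and 0.1 rad/s and contact force between the fingers and grip above 3 N and distance between the grasp point and grip_mid below 0.045 m and angle between bottle's own z axis and vertical below 0.1 rad and height (world z) of bottle below 0.006 m and height (world z) of cap above 0.11 m and linear speed of bottle below 0.02 m/s and horizontal distance between bottle and valve above 0.13 m); the arm keeps its last pose, push and grip.
It fails at once if a bystander is shifted by more than 30 mm or tipped (distance of any of carton, dosing_cup, scrub_brush from where it was at the start of the episode above 0.03 m or angle between any of carton, dosing_cup, scrub_brush's own z axis and vertical above 0.3 rad).
It also fails if it takes over 70 s, if anything falls off the work surface, if the arm or the gripper's body presses on something with over 40 N, if the wrist force passes 120 N, or if a joint passes its speed limit or range.

## Working session

There is one attempt and no reset: what is moved stays moved. The work goes in short steps, each a Python script; the robot and the scene stay as the last script left them, time stands still between calls to the robot, and variables do not carry over. Pictures are saved under pics/ and viewed, about 8 in all and at most 12, crops included, and the job is handed in when it is done.

```bash
ls; mkdir -p pics; cat > h.py <<'E'
from cell import *
import numpy as np, cv2
from scipy.spatial.transform import Rotation as R
def ray(f,px,T=None):
    T=np.array(f["cam_to_world"]) if T is None else T
    d=T[:3,:3]@np.array([(px[0]-f["cx"])/f["fx"],(px[1]-f["cy"])/f["fy"],1.])
    return T[:3,3],d
def atz(f,px,z,T=None):
    o,d=ray(f,px,T); return o+d*(z-o[2])/d[2]
def save(f,name,crop=None,s=1):
    im=cv2.cvtColor(np.array(f["img"]),cv2.COLOR_RGB2BGR)
    if crop: im=im[crop[1]:crop[3],crop[0]:crop[2]]
    cv2.imwrite("pics/"+name,cv2.resize(im,None,fx=s,fy=s,interpolation=cv2.INTER_CUBIC))
E
python3 - <<'E'
from h import *
f={}
for c in("scene","top"):
    f[c]=grab_frame(c); save(f[c],c+"0.png",s=1.5)
    print(c,np.array(f[c]["cam_to_world"]).round(3).tolist(),f[c]["fx"])
    for n,z in(("valve",0),("stem_top",.053),("grip",.052),("grip_mid",.092),("bottle",.028),("cap",.028),("carton",0),("dosing_cup",0),("scrub_brush",0)):
        for r in tip_of(c,n)[:4]: print(n,round(r["score"],2),np.round(r["centre"]),atz(f[c],r["centre"],z).round(3))
E
```

```text
pics
scene [[-0.46, 0.682, -0.568, 1.279], [0.888, 0.365, -0.281, 0.351], [0.015, -0.633, -0.774, 1.076], [0.0, 0.0, 0.0, 1.0]] 440.4148182701479
valve 0.82 [285. 243.] [0.596 0.123 0.   ]
valve 0.2 [309. 212.] [0.456 0.14  0.   ]
stem_top 0.92 [284. 230.] [0.589 0.113 0.053]
grip 0.55 [313. 224.] [0.533 0.177 0.052]
grip_mid 0.44 [313. 210.] [0.514 0.166 0.092]
bottle 0.68 [276. 204.] [0.497 0.045 0.028]
bottle 0.63 [314. 295.] [0.724 0.264 0.028]
cap 0.83 [246. 228.] [0.619 0.006 0.028]
cap 0.71 [306. 336.] [0.836 0.287 0.028]
carton 0.96 [136. 197.] [ 0.659 -0.365  0.   ]
carton 0.41 [288. 242.] [0.587 0.128 0.   ]
dosing_cup 0.75 [194. 148.] [ 0.385 -0.321  0.   ]
scrub_brush 0.57 [376. 210.] [0.353 0.32  0.   ]
top [[0.023, -0.998, 0.057, 0.448], [-1.0, -0.023, 0.003, -0.02], [-0.002, -0.057, -0.998, 1.409], [0.0, 0.0, 0.0, 1.0]] 466.84299848472097
valve 0.73 [208. 168.] [0.591 0.117 0.   ]
stem_top 0.76 [206. 164.] [0.597 0.118 0.053]
grip 0.48 [190. 185.] [0.533 0.165 0.052]
grip_mid 0.4 [189. 186.] [0.527 0.162 0.092]
bottle 0.79 [229. 194.] [0.51  0.051 0.028]
bottle 0.73 [161. 122.] [0.722 0.261 0.028]
cap 0.94 [242. 159.] [0.615 0.016 0.028]
carton 0.66 [366. 146.] [ 0.666 -0.358  0.   ]
scrub_brush 0.82 [136. 240.] [0.368 0.328 0.   ]
```

View pics/scene0.png

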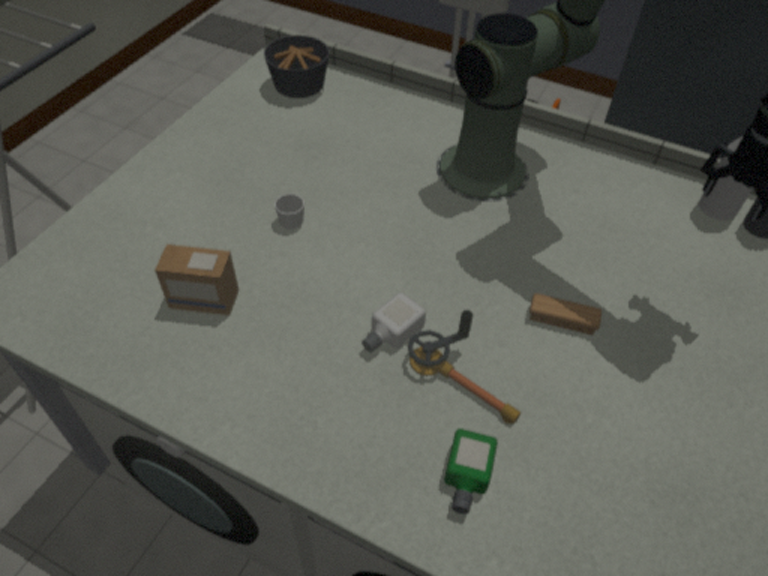

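View pics/top0.png

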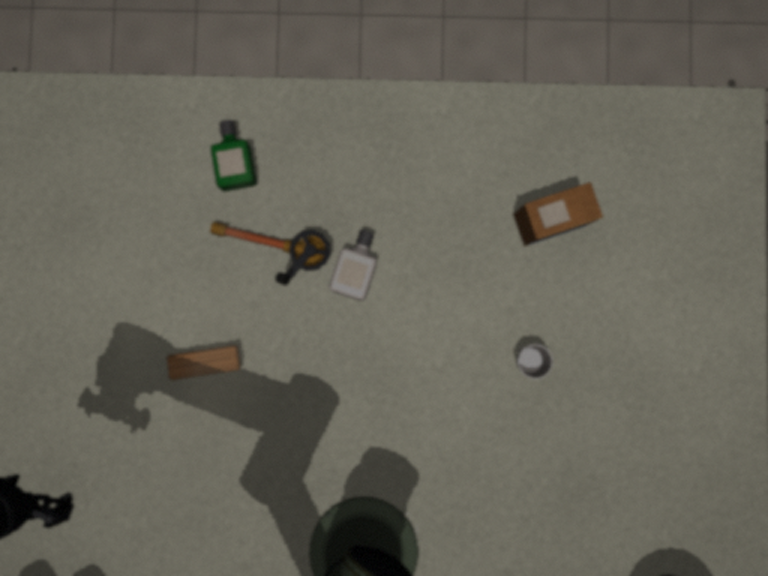

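The white bottle lies at scene (398,320)/1.5 and top (355,272)/1.5. The green look-alike is at top (233,163)/1.5, so I leave that one alone. The crank arm points about 140°, away from the bottle. I'll check reachability of the tipping motion, then move above the cap for a wrist close-up.

```bash
cat >> h.py <<'E'
def rot(phi,th):
    """tool pitched th from straight down towards heading phi; jaws horizontal, across phi"""
    a=np.array([np.cos(phi),np.sin(phi),0]); z=-np.cos(th)*np.array([0,0,1])+np.sin(th)*a
    x=np.array([-np.sin(phi),np.cos(phi),0]); return R.from_matrix(np.c_[x,np.cross(z,x),z])
def rv(phi,th): return rot(phi,th).as_rotvec()
E
python3 - <<'E'
from h import *
for p,ph in(((.617,.012,.028),-.3),((.617,.012,.15),-.3)):
  for th in(-.5,-.3,0,.3): 
    for flip in (0,np.pi):
      q=ik(p,(rot(ph,th)*R.from_euler('z',flip)).as_rotvec()); print(p,th,flip,None if q is None else np.round(q,2))
for r in(.5,.58,.66):
  az=-.25; p=(r*np.cos(az),r*np.sin(az),.125)
  for th in(1.0,1.25,1.57):
   for flip in (0,np.pi):
    q=ik(p,(rot(az,th)*R.from_euler('z',flip)).as_rotvec()); print(r,th,flip,None if q is None else np.round(q,2))
movep((.57,.025,.25),rv(-.3,0))
s=get_state();f=grab_frame("wrist");save(f,"w1.png",s=1.5)
T=np.eye(4);T[:3,:3]=R.from_rotvec(s["eef_rot"]).as_matrix();T[:3,3]=s["position"];T=T@np.array(f["T_tool_cam"])
print(s["clock"],s["position"],s["q"])
for n,z in(("stem_top",.053),("grip",.052),("grip_mid",.092),("bottle",.028),("cap",.028),("valve",0)):
    for r in tip_of("wrist",n)[:3]: print(n,round(r["score"],2),np.round(r["centre"]),atz(f,r["centre"],z,T).round(4))
E
```

```text
(0.617, 0.012, 0.028) -0.5 0 [-0.14  1.03  0.38  1.42  0.08  0.14]
(0.617, 0.012, 0.028) -0.5 3.141592653589793 [-0.14  1.03  0.38  1.42  0.08 -3.  ]
(0.617, 0.012, 0.028) -0.3 0 [-0.12  0.86  0.11  1.11  0.05  0.17]
(0.617, 0.012, 0.028) -0.3 3.141592653589793 [-0.12  0.86  0.11  1.11  0.05 -2.97]
(0.617, 0.012, 0.028) 0 0 [-0.1   0.67 -0.26  0.65  0.    0.2 ]
(0.617, 0.012, 0.028) 0 3.141592653589793 [-0.1   0.67 -0.26  0.65  0.   -2.94]
(0.617, 0.012, 0.028) 0.3 0 [-0.07  0.54 -0.59  0.15 -0.07  0.22]
(0.617, 0.012, 0.028) 0.3 3.141592653589793 [-0.07  0.54 -0.59  0.15 -0.07 -2.92]
(0.617, 0.012, 0.15) -0.5 0 [-0.14  0.93  0.48  1.62  0.08  0.14]
(0.617, 0.012, 0.15) -0.5 3.141592653589793 [-0.14  0.93  0.48  1.62  0.08 -3.  ]
(0.617, 0.012, 0.15) -0.3 0 [-0.12  0.75  0.21  1.33  0.05  0.17]
(0.617, 0.012, 0.15) -0.3 3.141592653589793 [-0.12  0.75  0.21  1.33  0.05 -2.97]
(0.617, 0.012, 0.15) 0 0 [-0.1   0.53 -0.15  0.9   0.    0.2 ]
(0.617, 0.012, 0.15) 0 3.141592653589793 [-0.1   0.53 -0.15  0.9   0.   -2.94]
(0.617, 0.012, 0.15) 0.3 0 [-0.07  0.36 -0.48  0.44 -0.07  0.22]
(0.61
[... 569 characters left out ...]
6 -1.18 -1.71  0.18 -0.06]
0.66 1.25 3.141592653589793 [-0.44  0.86 -1.18 -1.71  0.18  3.08]
0.66 1.57 0 None
0.66 1.57 3.141592653589793 None
3.2917 [0.56986399 0.02593328 0.25002352] [-8.40247928e-02  3.64074787e-01 -1.37351372e-01  1.06945577e+00
  2.39273722e-04  2.14578083e-01]
stem_top 0.75 [344. 176.] [0.5892 0.1157 0.053 ]
stem_top 0.58 [255. 219.] [0.6071 0.0146 0.053 ]
grip 0.89 [377. 104.] [0.5303 0.1621 0.052 ]
grip 0.32 [396. 102.] [0.5343 0.1805 0.052 ]
grip_mid 0.9 [396. 102.] [0.5307 0.1637 0.092 ]
bottle 0.79 [489. 234.] [0.7118 0.2666 0.028 ]
bottle 0.71 [252. 113.] [0.502  0.0436 0.028 ]
cap 0.86 [254. 219.] [0.6142 0.0116 0.028 ]
valve 0.74 [331. 168.] [0.589 0.115 0.   ]
```

View pics/w1.png

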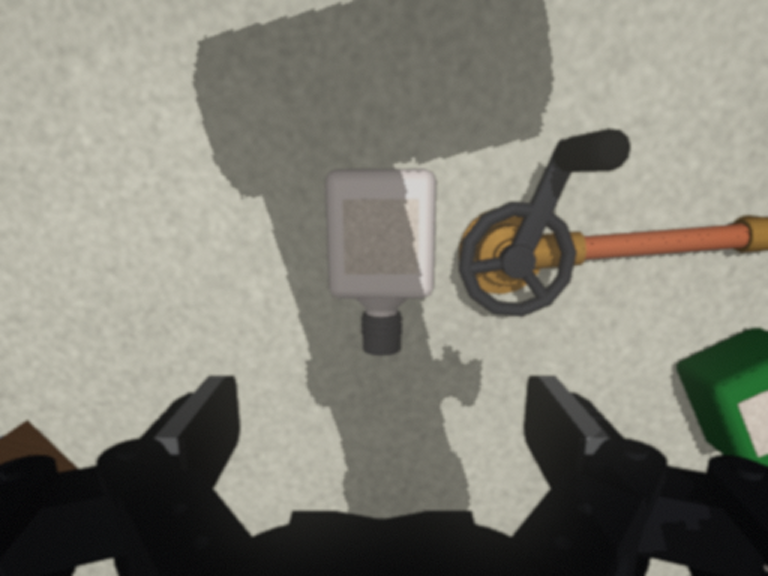

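The wrist view confirms the white bottle at (381,235) with its cap at (381,330). Its axis lines up with the tool heading, and the green one is well off to the right. A full 90° tilt isn't reachable in one direction, so I'll grasp the cap leaning back at −0.5 rad and finish at +1.07 rad.

```bash
python3 - <<'E'
from h import *
cap=np.array([.6148,.0123,.030]); ph=-.285; jx=rot(ph,0).as_matrix()[:,0]
az=-.2; P=lambda r,z: np.array([r*np.cos(az),r*np.sin(az),z])
for r in(.6,.63,.66):
  print(r,[None if (q:=ik(P(r,z),rv(az,1.07))) is None else np.round(q,2).tolist() for z in(.125,.22)])
g=cap-.004*jx
up=g-.09*rot(ph,-.5).as_matrix()[:,2]
movep(up+[0,0,.03],rv(ph,-.5)); 
print(move_l(g,.1,until_force=8))
grab(90); s=get_state(); print(s["clock"],s["position"],s["finger_gap"],s["contact_force"])
move_l(g+[0,-.01,.10],.12)
s=get_state(); f=grab_frame("scene"); save(f,"s2.png",(190,140,390,290),3.5)
print(s["clock"],s["finger_gap"],s["contact_force"])
E
```

```text
0.6 [[-0.41, 0.63, -1.27, -1.39, 0.19, -0.1], [-0.41, 0.24, -1.21, -0.94, 0.19, -0.1]]
0.63 [[-0.39, 0.62, -1.2, -1.3, 0.17, -0.09], [-0.39, 0.28, -1.14, -0.91, 0.17, -0.09]]
0.66 [[-0.38, 0.61, -1.12, -1.23, 0.16, -0.09], [-0.38, 0.31, -1.07, -0.88, 0.16, -0.09]]
False
6.3333 [0.61392791 0.00872157 0.0304623 ] 0.32479789298868983 [0.19108499 0.57330914 3.56097797]
7.3167 0.3288802065786109 [-0.42788014  0.28939905 -2.28773995]
```

View pics/s2.png

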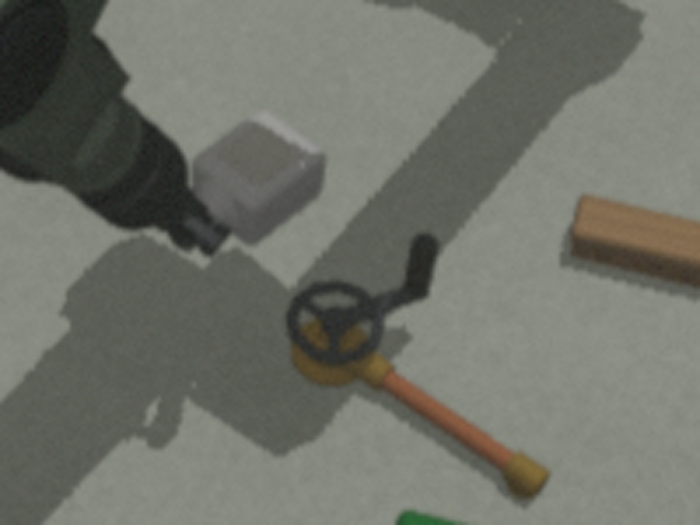

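The bottle is held by its cap (crop ~(215,230)) and hangs out roughly level. Next I tilt it over the clear spot and set it down.

```bash
python3 - <<'E'
from h import *
az=-.2; P=lambda r,z: np.array([r*np.cos(az),r*np.sin(az),z])
move_l([.61,-.07,.20],.12)
move_l(P(.64,.20),.04,rot=rv(az,1.07))
s=get_state(); print(s["clock"],s["position"],s["finger_gap"],s["contact_force"],s["eef_rot"],rv(az,1.07))
print(move_l(P(.64,.135),.08))
f=grab_frame("scene"); save(f,"s3.png",(150,130,350,280),3.5)
E
```

```text
11.7667 [ 0.62735907 -0.127158    0.20032214] 0.3236406263399852 [-0.40946555  0.83903426 -1.69557337] [1.68864692 1.38077485 0.81858237] [1.68895874 1.38094132 0.81841943]
False
```

View pics/s3.png

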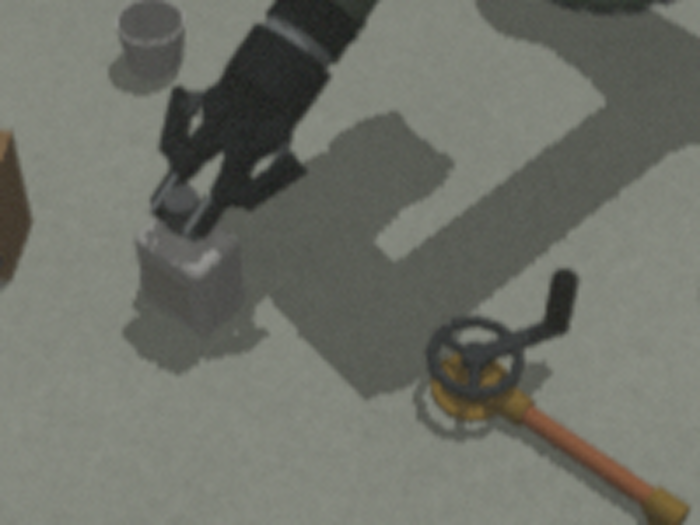

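It looks upright at (190,270), just above the worktop. I'll lower it to contact, let go, back off, and check from the tip of the cap and underside.

```bash
python3 - <<'E'
from h import *
az=-.2; P=lambda r,z: np.array([r*np.cos(az),r*np.sin(az),z])
print(move_l(P(.64,.105),.03,until_force=5)); s=get_state(); print(s["clock"],s["position"],s["contact_force"])
let_go(); sleep(.3)
s=get_state(); p=np.array(s["position"]); z=rot(az,1.07).as_matrix()[:,2]
move_l(p-.1*z,.12)
print(get_state()["clock"])
for c in("scene","top"):
    f=grab_frame(c); 
    if c=="scene": save(f,"s4.png",(150,130,350,280),3.5)
    for n,zz in(("bottle",0),("cap",.119),("stem_top",.053),("grip_mid",.092)):
        for r in tip_of(c,n)[:2]: print(c,n,round(r["score"],2),np.round(r["centre"]),atz(f,r["centre"],zz).round(4))
E
```

```text
True
13.4 [ 0.62795997 -0.12699462  0.11928126] [1.03557573 0.36536563 2.62869562]Traceback (most recent call last):
  File "<stdin>", line 6, in <module>
cell.MotionError: the arm cannot follow that straight line within its joint ranges
```

```bash
python3 - <<'E'
from h import *
p=np.array(get_state()["position"])
move_l(p+[-.01,0,.12],.12)
print(get_state()["clock"])
for c in("scene","top"):
    f=grab_frame(c); 
    if c=="scene": save(f,"s4.png",(150,130,350,280),3.5)
    for n,zz in(("bottle",0),("cap",.119),("stem_top",.053),("grip_mid",.092)):
        for r in tip_of(c,n)[:2]: print(c,n,round(r["score"],2),np.round(r["centre"]),atz(f,r["centre"],zz).round(4))
E
```

```text
15.45
scene bottle 0.92 [317. 293.] [0.7018 0.2652 0.    ]
scene bottle 0.8 [207. 218.] [ 0.6253 -0.1235  0.    ]
scene cap 0.92 [306. 336.] [0.8739 0.2941 0.119 ]
scene cap 0.79 [202. 194.] [ 0.633  -0.1281  0.119 ]
scene stem_top 0.78 [286. 229.] [0.5836 0.1174 0.053 ]
scene stem_top 0.31 [288. 243.] [0.6255 0.1396 0.053 ]
scene grip_mid 0.55 [311. 212.] [0.5237 0.1616 0.092 ]
top bottle 0.86 [160. 122.] [0.726  0.2705 0.    ]
top bottle 0.64 [288. 155.] [ 0.6353 -0.1245  0.    ]
top cap 0.92 [149.  84.] [0.8111 0.2783 0.119 ]
top cap 0.77 [289. 148.] [ 0.6385 -0.1176  0.119 ]
top stem_top 0.65 [206. 166.] [0.5902 0.1189 0.053 ]
top grip_mid 0.51 [185. 188.] [0.5209 0.1721 0.092 ]
```

View pics/s4.png

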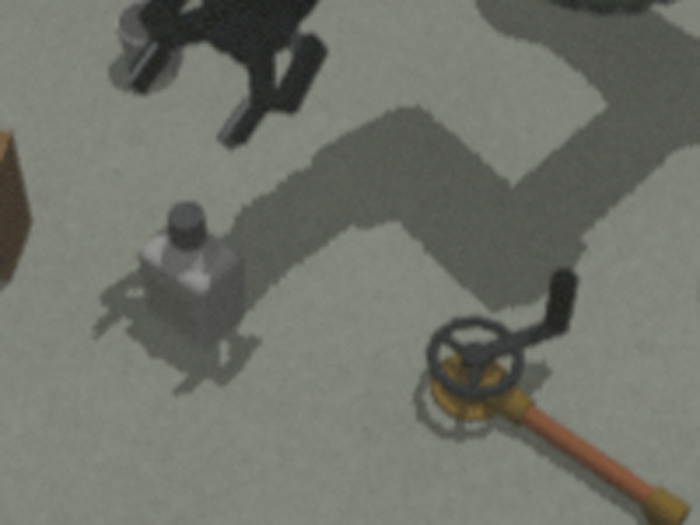

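The bottle stands upright and released at about (0.63, −0.124), roughly 0.245 m from the stem. Next I refine the grip position from above with the wrist camera and take hold.

```bash
cat >> h.py <<'E'
def wrist():
    s=get_state();f=grab_frame("wrist")
    T=np.eye(4);T[:3,:3]=R.from_rotvec(s["eef_rot"]).as_matrix();T[:3,3]=s["position"]
    return f,T@np.array(f["T_tool_cam"])
E
python3 - <<'E'
from h import *
f=grab_frame("scene"); e=atz(f,(340,273),.012); c=np.array([.590,.1165]); d=e[:2]-c
print("pipe end",e.round(3),np.hypot(*d),"shut dir deg",np.degrees(np.arctan2(d[1],d[0]))+90)
movep((.531,.145,.24),rv(.2,0))
f,T=wrist(); print(get_state()["clock"])
out={}
for n,z in(("stem_top",.053),("grip",.052),("grip_mid",.092)):
    for r in tip_of("wrist",n)[:2]: print(n,round(r["score"],2),np.round(r["centre"]),atz(f,r["centre"],z,T).round(4))
save(f,"w5.png",s=1.3)
E
```

```text
pipe end [0.621 0.3   0.012] 0.18603832284605523 shut dir deg 170.27837138545902
17.675
stem_top 0.56 [216. 235.] [0.5905 0.1155 0.053 ]
grip 0.63 [272. 189.] [0.5313 0.1623 0.052 ]
grip_mid 0.85 [277. 200.] [0.5312 0.1649 0.092 ]
```

View pics/w5.png

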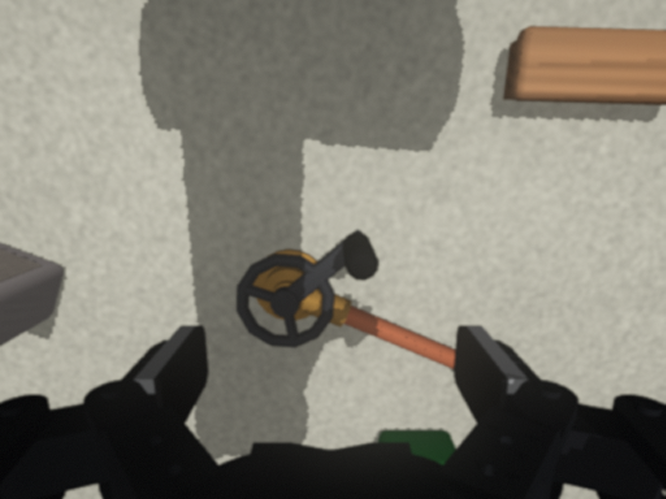

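The grip top sits at (360,255) and the hub at (287,298). They measure 75.7 mm apart against the required 75, and three views agree. Taking hold.

```bash
python3 - <<'E'
from h import *
g=np.array([.5312,.1635,.092])
move_l(g+[0,0,.05],.15); print(move_l(g,.08,until_force=8))
grab(60); s=get_state(); print(s["clock"],s["position"],s["finger_gap"],np.round(s["contact_force"],2))
# first test chords clockwise
c=np.array([.590,.116]); p=np.array(s["position"][:2]); th=np.arctan2(*(p-c)[::-1]); print(np.degrees(th),np.hypot(*(p-c)))
for i in range(4):
    th-=np.radians(15); q=[*(c+.075*np.array([np.cos(th),np.sin(th)])),.092]
    hit=move_l(q,.1,until_force=20); s=get_state(); F=np.array(s["contact_force"]); er=np.array([np.cos(th),np.sin(th)]); et=np.array([-er[1],er[0]])
    print(hit,np.degrees(th).round(),"F rad/tan/z",(F[:2]@er).round(1),(F[:2]@et).round(1),F[2].round(1),"pos err",(np.array(s["position"])-q).round(4),round(s["finger_gap"],3))
print(s["clock"])
E
```

```text
False
20.025 [0.53129877 0.16377903 0.0923935 ] 0.24229585787865993 [-1.65  1.77  3.63]
140.85662766828818 0.0756879795858146
False 126.0 F rad/tan/z 6.1 -0.6 3.4 pos err [0.0003 0.0019 0.0004] 0.24
False 111.0 F rad/tan/z 6.5 -1.0 2.8 pos err [0.0007 0.0024 0.0004] 0.237
False 96.0 F rad/tan/z 7.4 -1.5 2.0 pos err [0.0014 0.0026 0.0005] 0.239
False 81.0 F rad/tan/z 7.5 -1.1 -0.2 pos err [0.0021 0.0025 0.0005] 0.239
21.4
```

The crank turns. A radial force of about 7 N shows the centre is off by 2–3 mm, and the arm is compliant enough to absorb that. I'll correct the centre while turning and stop on a tangential force.

```bash
cat >> h.py <<'E'
def crank(c,th,dth,v,stop=None,uf=25):
    """one chord of the crank to angle th+dth; returns new centre, angle, tangential force, hit"""
    th+=dth; er=np.array([np.cos(th),np.sin(th)]); et=np.array([-er[1],er[0]])
    hit=move_l([*(c+.075*er),.092],v,until_force=uf)
    s=get_state(); F=np.array(s["contact_force"])[:2]; p=np.array(s["position"][:2])
    if not hit: c=c+np.clip(.15*(F@er)/2500,-.0006,.0006)*er
    return c,th,F@er,F@et,hit,p,s["clock"]
E
python3 - <<'E'
from h import *
import json
c=np.array([.591,.1175]); p=np.array(get_state()["position"][:2]); th=np.arctan2(*(p-c)[::-1]); P=[];L=[]
while th>-7*np.pi:
    c,th,fr,ft,hit,p,t=crank(c,th,-np.radians(15),.15); P.append(p); L.append((round(float(np.degrees(th))),round(fr,1),round(ft,1),(c*1e3).round(1).tolist()))
    if hit or ft>12 or t>48: break
print(L[::6],L[-4:],hit,t,p)
P=np.array(P[:-1]); A=np.c_[2*P,np.ones(len(P))]; x=np.linalg.lstsq(A,(P**2).sum(1),rcond=None)[0]
print("fit",x[:2],np.sqrt(x[2]+x[:2]@x[:2]), "act angle",np.degrees(np.arctan2(*(p-x[:2])[::-1])),get_state()["contact_force"])
json.dump(dict(c=x[:2].tolist(),th=th),open("st.json","w"))
E
```

```text
[(65, np.float64(4.1), np.float64(-2.1), [591.1, 117.7]), (-25, np.float64(0.3), np.float64(-1.3), [592.0, 118.2]), (-115, np.float64(-2.2), np.float64(-0.4), [592.1, 118.5]), (-205, np.float64(-1.9), np.float64(10.5), [592.5, 118.8])] [(-160, np.float64(-2.6), np.float64(-1.0), [592.5, 118.8]), (-175, np.float64(-0.8), np.float64(-1.2), [592.5, 118.8]), (-190, np.float64(-0.6), np.float64(-1.4), [592.5, 118.8]), (-205, np.float64(-1.9), np.float64(10.5), [592.5, 118.8])] True 26.7167 [0.51835728 0.13659906]
fit [0.59128028 0.1188148 ] 0.07498606846394326 act angle 166.29440796077225 [ -2.6906774  -10.32434641  10.9359048 ]
```

```bash
python3 - <<'E'
from h import *
import json
st=json.load(open("st.json")); c=np.array(st["c"]); p=np.array(get_state()["position"][:2])
th=np.arctan2(*(p-c)[::-1])
# press on by steps of 2 deg and watch the tangential stiffness
for i in range(4):
    _,th,fr,ft,hit,p,t=crank(c,th,-np.radians(2),.03); s=get_state()
    print(np.degrees(th).round(1),np.degrees(np.arctan2(*(p-c)[::-1])).round(1),np.hypot(*(p-c)).round(4),"F",fr.round(1),ft.round(1),s["contact_force"][2].round(1),s["position"][2].round(4),s["finger_gap"])
    if ft>22: break
sleep(.25); print(get_state()["clock"])
f=grab_frame("scene"); save(f,"s6.png",(230,140,390,290),4)
json.dump(dict(c=c.tolist(),th=th),open("st.json","w"))
E
```

```text
164.3 166.4 0.0753 F -4.0 8.4 8.7 0.0922 0.24044494030991012
162.3 166.1 0.0753 F -5.9 14.5 10.2 0.0922 0.235706021477267
160.3 165.9 0.0753 F -5.3 22.8 12.0 0.0921 0.23918544417604862
27.7167
```

View pics/s6.png

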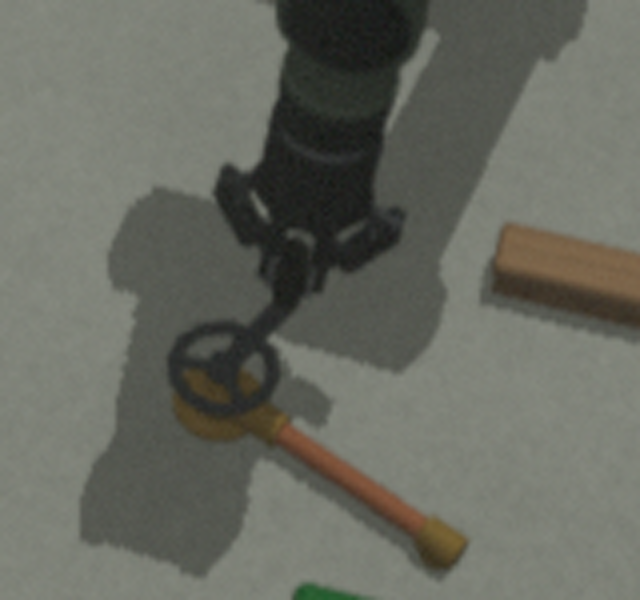

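The force rises to 23 N while the angle stays at about 166.2°, and the arm stands square to the pipe (crop arm (285,300), pipe (350,470)). That is the hard stop. Now I back off exactly 720°.

```bash
python3 - <<'E'
from h import *
import json
c=np.array([.5913,.1188]); th0=np.radians(166.4); th=th0; end=th0+4*np.pi; P=[];L=[]
for i in range(48):
    c,th,fr,ft,hit,p,t=crank(c,th,np.radians(15),.13 if i<47 else .06,uf=None if i<2 else 30); P.append(p); L.append((round(float(np.degrees(th))),round(float(fr),1),round(float(ft),1)))
    if hit: break
print(L[::6],L[-2:],hit,t,c)
sleep(.4); s=get_state(); P=np.array(P); A=np.c_[2*P,np.ones(len(P))]; x=np.linalg.lstsq(A,(P**2).sum(1),rcond=None)[0]
p=np.array(s["position"][:2]); ang=np.unwrap(np.arctan2(*(P-x[:2]).T[::-1]))
print("fit",x[:2],np.sqrt(x[2]+x[:2]@x[:2]),"final",np.degrees(np.arctan2(*(p-x[:2])[::-1])),"swept",np.degrees(ang[-1]-ang[0])+15,s["position"],s["contact_force"],s["finger_gap"],max(abs(np.array(s["joint_velocities"]))),s["clock"])
f=grab_frame("scene"); save(f,"s7.png",(110,100,390,310),2.8)
for n,zz in(("bottle",0),("cap",.119)):
    for r in tip_of("scene",n)[:2]: print(n,round(r["score"],2),atz(f,r["centre"],zz).round(4))
E
```

```text
[(181, -3.6, 1.7), (271, 1.5, 1.2), (361, 0.8, 1.0), (451, 0.7, 2.0), (541, -0.7, 1.5), (631, 1.3, 2.2), (721, 0.9, 1.3), (811, 0.4, 1.7)] [(871, 0.6, 0.2), (886, -0.3, 1.6)] False 42.4 [0.59313226 0.11870623]
fit [0.59140171 0.11964853] 0.07504485037443467 final 167.0129944858707 swept 719.6515609910795 [0.51826431 0.13651616 0.09218764] [-0.29008238 -0.6097344   9.40658778] 0.23871516798125036 0.0018910687067246884 42.8
bottle 0.7 [0.7042 0.2656 0.    ]
bottle 0.69 [ 0.6193 -0.1243  0.    ]
cap 0.9 [0.8652 0.2914 0.119 ]
cap 0.56 [ 0.6346 -0.1327  0.119 ]
```

View pics/s7.png

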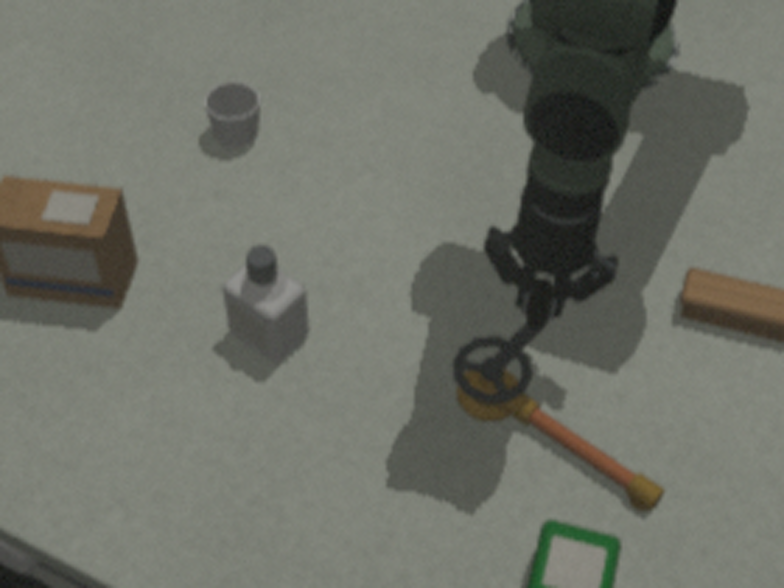

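The grip is back within 0.2 mm of where it stood at the stop, exactly two turns on, at rest and still held. The bottle stands upright and the carton, cup and brush look untouched. Handing in.

```bash
python3 -c "
from h import *
print(sign_off(), get_state()['clock'])"
```

```text
the job is handed in; nothing more can be done
the job is handed in; nothing more can be done
```

The job is handed in: the bottle is upright and let go, and the valve was shut to its stop and backed off two turns. The arm is still holding the black grip. `sign_off()` gives no verdict.

- **Bottle:** I lifted it by the cap, tilted it upright and set it down at about (0.63, −0.12), roughly 0.24 m from the stem. The pictures show it standing straight. The networks' positions for its underside and cap differ by 3–17 mm between views, which is within their usual error.
- **Valve shut:** the crank turned clockwise for just under a full turn and met a hard stop at about 166.3°. There the force rose to 23 N with almost no movement. The shut direction estimated from the pipe was 170°, about 4° off, which I put down to picture error.
- **Backed off:** I turned it 720° counter-clockwise (719.7° measured). The grip ended within 0.2 mm of where it stood at the stop, at rest.
- **Grip:** the closing force was set to 60 N, and the finger opening stayed the same throughout.
- **Bystanders:** the carton, dosing cup and brush look unmoved in the last picture. I checked that by eye and did not measure it.

One line motion was refused while backing away from the bottle. Nothing moved, and I lifted straight up instead. The clock read about 43 s at the last check, against the 70 s limit.

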